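# Spray activator, then hold the chip press in the green band

### The arm

A 7-joint arm with a two-finger parallel gripper is mounted at the origin on a cart in front of the work surface, level with it; the furniture and walls round the work are solid. World frame = base frame: x ahead of the robot, y to its left, z up, the work surface at z = 0. Lengths are in m, angles in rad, forces in N, time in s.
With the tool pointing down it reaches from about 0.425 to 0.95 m from the base axis. Payload 4.7 kg.
Tool frame: the origin (TCP) lies on the front face of the gripper's body, between the roots of the fingers; the fingertips stand 73 mm ahead of it and the grasp point (between the pads) lies 54 mm ahead of it; z points along the fingers, y is the line along which they close (so a half turn about z gives the same grasp; the last joint's range is limited). The gripper opens to 85 mm and grips with 20 to 120 N. Pads are 22 mm wide; open, the fingers measure 114 mm over their backs; the gripper's body (76 mm by 85 mm) begins 54 mm behind the grasp point. The pads swing forward as they close: fully open they stand 13 mm farther back than shut.
Start: joints at [1.132, 0.469, -0.049, 1.532, 0.024, 1.141, -0.082], TCP at [0.269, -0.619, 0.304] pointing down, gripper open.
Joint ranges: [-2.59, 2.59], [-0.33, 1.99], [-1.39, 1.29], [0.1, 2.45], [-1.04, 4.18], [0.21, 1.99], [-2.66, 2.66]. Speed limits (rad/s): [2.57, 2.57, 3.14, 3.14, 3.14, 3.14, 3.14].

### API

Orientations are given as a unit quaternion [w, x, y, z].
In Python, from rig import r, grab_frame, calibration, finish_job gives the robot as it stands.
- The arm moves only by the tool servo_tool, never from a script. Its argument "steps" is a list of rows, each a list of 7 numbers: the shift along the tool's x, y, z in mm, then the turn, a rotation vector about the tool's x, y, z in degrees, then the closure, from 0 (fully open) to 1 (shut). In form: [[dx, dy, dz, ax, ay, az, grip], ...]. A call has 1 to 10 rows; each row is the pose to reach, as a shift and turn from the pose commanded when the call began, along the tool's axes at that moment; what a row does not reach only later rows make up. A row lasts 1/10 s, in which the tool goes at most 50 mm and 8.59 degrees, less where a joint would pass 70% of its speed; a pose out of reach is approached as far as the arm can. A call with a gripper value outside its range is refused whole. The fingers move at their own pace and stop on an object; "newtons" is the grip in N (left out, the last holds). Time passes only in rows, so rows that repeat a pose let the fingers close. It gives the time, the measured TCP pose, the force, the opening and the grip force at its end, in the units of the state.
- r.get_state(): the state, without advancing time (a new reading comes with each control period).
- grab_frame(name): name is "side" or "top"; returns (picture, depth): 420x560x3 uint8, red, green, blue; 420x560 float32, m along the optical axis (not along the pixel's ray), 0 where there is no reading.
- calibration(name): a dict with "fx", "fy", "cx", "cy" (pixels), "R" (3x3) and "t" (3): a world point X has camera coordinates R X + t. Camera axes: x right, y down, z forward; pixel columns grow to the right and rows downward; lengths in m; the calibration is good to about 2 mm. A picture is of the moment at which its call begins. calibration takes no time and is no camera call.
- finish_job(): hands the job in; it is judged then, once.
The state is a dict: "time_s": time; "qpos": joint angles; "qvel": joint speeds; "tau": joint torques, N m; "position": TCP position; "tool_rot": TCP orientation; "ft_force": force on the tool from outside, world axes, zero at the start; "torque": the same for the moment, N m; "opening": opening from 0.0 (shut) to 1.0 (fully open); "grasp_force": force on a finger pad.
Only numpy, scipy, OpenCV 4.12 (cv2) and the standard library are available. Lean on these libraries where they do the work, as an engineer would, in place of code of your own. Each camera call takes 0.05 s, during which the arm holds its last target. There are 200 camera calls.

### The job

Bond the chip that lies in the little press: first press the red cap of the spray can right down and let it spring back up, then push the orange paddle of the press lever down until its black pointer stands in the green band of the scale, and keep it there for at least three seconds; never push the pointer into the red. Finish while still holding the paddle down with the pointer in the green (the lever springs up if let go), and do not shift the beaker, bottle, tape roll or petri dish that stand around.

Things in the scene. Friction and masses are not known exactly. Their poses are not given: they have to be found in the camera images.
- press: bench press fixed to the worktop (position varies, yaw up to 0.35 rad): grey base 170 x 110 x 14 mm, aluminium column at its rear (+x) end, 140 mm high. Origin: centre of the base's underside; the lever points along the press's own -x (towards the robot), z up. The chip is fixed in its nest.
- green_band (a point): middle of the green band on the scale: a white post (8 x 24 mm, 165 mm high) at the press's own (-18, -43) mm; its face towards own -x carries the green band, 113 to 125 mm above the worktop, and below it the red band, 96 to 106 mm; the lever's black pointer moves in front of it
- lever_pivot (a point): axis of the press lever, at own (65, 0, 120) mm of the press; the lever turns about the press's own y axis through this point
- clamp_lever (a joint): turn of the press lever, rad: 0 = at rest, sprung up, rising 0.35 rad above level towards the paddle; grows as the paddle is pushed down; end stop 0.56. The pointer, 100 mm from the pivot, is in the green from 0.30 to 0.42, in the red from 0.49. Spring return, no latch: at the paddle about 2.5 N at rest, 8 N at 0.36, 10 N at 0.49. The press foot goes down with it.
- paddle_top (a point): centre of the upper face of the orange paddle at the lever's end (40 mm along the lever, 46 across, 12 thick, flat). 160 mm from the pivot along the lever and 6 mm above the lever's centre line: about 180 mm above the worktop at rest, about 125 mm (55 mm lower, 12 mm further out from the pivot) in the middle of the green band
- spray_can: white and blue spray can, 53 mm across, upright in a black holder with a round foot 90 mm across, fixed to the worktop on the press's own +y side, 140 to 170 mm from its middle; origin at the centre of the foot's underside, z up; its nozzle points to its own -y, at the press
- cap_top (a point): centre of the top of the can's red cap (29 mm across), 145 mm above the worktop when up; it moves down with the cap
- spray_cap (a joint): travel of the red cap, m: 0 = up, 0.007 = right down (end stop); spring return, about 3 N at the start and 8 N right down
- beaker: clear beaker, 63 mm across, 85 mm high, loose; origin at the centre of its underside; leave it alone
- medicine_bottle: white bottle with a green cap, 47 mm across, 95 mm high, loose; origin at the centre of its underside; leave it alone
- yellow_tape: roll of yellow tape lying flat, 118 mm across, 24 mm high, loose; origin at the centre of its underside; leave it alone
- petri_dish: petri dish with lid, 89 mm across, 15 mm high, loose; origin at the centre of its underside; leave it alone
Not all that is in view belongs to the job. Of the things that look like the press, the larger one is meant. Leave any pink look-alike of the spray_can alone.

How it is judged:
By the outcome, as a careful person would: the job done as asked, in the order asked, and still so for the second after the job is handed in, while the arm keeps its last pose, push and grip.
It also fails if it takes over 48 s, if anything falls off the work surface, if the arm or the gripper's body presses on something with over 40 N, if the wrist force passes 120 N, or if a joint passes its speed limit or range.

## Working session

There is one attempt and no reset: what is moved stays moved. The work goes in short steps, Python scripts to look and compute and a tool call to move; the robot and the scene stay as the last step left them, time stands still between calls to the robot, and variables do not carry over. Pictures are saved under pics/ and viewed, at most 10 in all, crops included, and the job is handed in when it is done.

Besides the shell and the picture viewer there is one more tool, called as name([rows], argument=value, ...), one row to a line, values as JSON. servo_tool: Moves the arm, as the interface text tells. Its arguments: {"type":"object","properties":{"steps":{"type":"array","items":{"type":"array","items":{"type":"number"}}},"newtons":{"type":"number"}},"required":["steps"]}

```bash
mkdir -p pics; cat > h.py <<'E'
import numpy as np,cv2
from rig import r,grab_frame,calibration,finish_job
def cloud(name):
    im,d=grab_frame(name);c=calibration(name)
    v,u=np.mgrid[:420,:560]
    P=np.stack([(u-c['cx'])/c['fx']*d,(v-c['cy'])/c['fy']*d,d],-1)
    W=(P-np.array(c['t']))@np.array(c['R'])
    W[d==0]=np.nan
    return im,W
E
python3 - <<'E'
from h import *
for n in('side','top'):
    im,W=cloud(n);np.savez(n,im=im,W=W);cv2.imwrite(f'pics/{n}0.png',im[:,:,::-1])
print(r.get_state())
E
```

```text
{'time_s': 0.1, 'qpos': array([ 1.13211647,  0.46937251, -0.04859582,  1.53357075,  0.0241023 ,
        1.14098145, -0.08232606]), 'qvel': array([ 0.00052715, -0.00234498,  0.00011615, -0.00307268, -0.00064784,
        0.00092951,  0.00023109]), 'tau': array([-7.28014566e-04, -5.11520326e+01, -4.70736483e-02, -2.38392341e+01,
        1.08815622e-02,  4.41988712e-03, -1.16499237e-05]), 'position': array([ 0.26878639, -0.61874967,  0.30295992]), 'tool_rot': array([-8.48160680e-04,  9.79082544e-01,  2.03461566e-01, -2.07671472e-04]), 'ft_force': array([-0.17790597, -0.36434978,  0.55535408]), 'torque': array([0.01510335, 0.00251678, 0.01646782]), 'grasp_force': 0.0, 'opening': 0.9969648811965052}
```

View pics/side0.png

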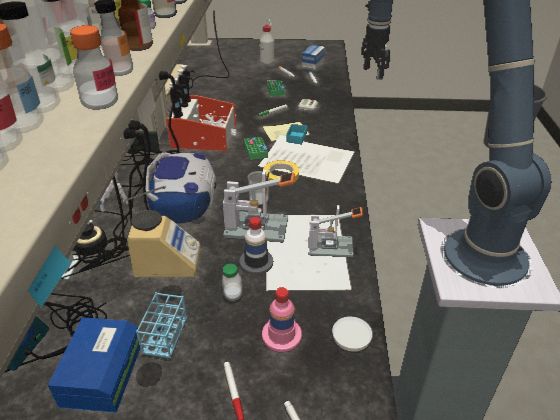

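View pics/top0.png

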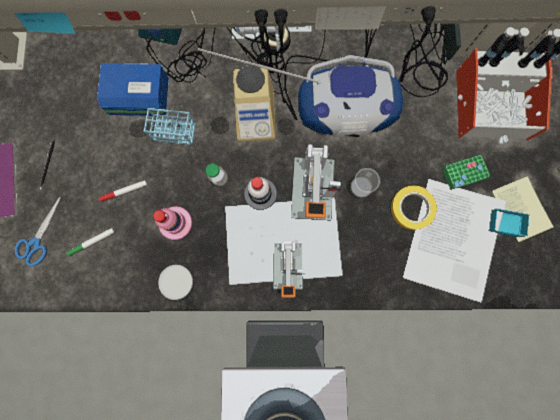

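Candidates: the large press (top view 315,185; side view 255,210) against the small press (top 288,265; side 330,235). The white/blue can (top 258,184; side 256,245) against the pink one (top 172,222; side 282,320). I choose the large press and the white/blue can, then measure and check them in one crop.

```bash
python3 - <<'E'
from h import *
d=np.load('top.npz');im,W=d['im'],d['W']
hsv=cv2.cvtColor(im,cv2.COLOR_RGB2HSV)
def rep(n,m):
    p=W[m];p=p[~np.isnan(p[:,0])];v,u=np.where(m)
    print(n,len(p),u.mean().round(1),v.mean().round(1),np.median(p,0).round(4),p.min(0).round(3),p.max(0).round(3))
    return p
box=np.zeros(im.shape[:2],bool);box[195:222,300:335]=1
H,S,V=hsv[...,0],hsv[...,1],hsv[...,2]
org=(H>5)&(H<18)&(S>150)&(V>120)
p=rep('paddle orange',box&org)
mm=cv2.convexHull(np.argwhere(box&org)[:,::-1].astype(np.int32));print(cv2.minAreaRect(mm))
full=np.zeros((420,560),np.uint8);cv2.fillConvexPoly(full,mm,1);rep('paddle hull',full>0)
box[:]=0;box[170:200,245:275]=1
red=((H<5)|(H>172))&(S>130)&(V>80)
rep('cap',box&red&(W[...,2]>.135))
box[:]=0;box[145:225,288:338]=1
b=rep('base',box&(W[...,2]>.009)&(W[...,2]<.02))
print(cv2.minAreaRect((b[:,:2]*1000).astype(np.float32)))
box[:]=0;box[170:215,238:282]=1
b=rep('foot',box&(W[...,2]>.004)&(W[...,2]<.03))
print(cv2.minEnclosingCircle((b[:,:2]*1000).astype(np.float32)))
box[:]=0;box[160:205,345:385]=1
rep('beaker',box&(W[...,2]>.03))
box[:]=0;box[155:190,200:232]=1
rep('bottle',box&(W[...,2]>.06))
t=cv2.resize(im[130:230,235:395],(800,500),interpolation=cv2.INTER_CUBIC);cv2.imwrite('pics/crop.png',t[:,:,::-1])
c=calibration('top');print(c['fx'],-np.array(c['R']).T@c['t'])
# side
d=np.load('side.npz');im,W=d['im'],d['W'];hsv=cv2.cvtColor(im,cv2.COLOR_RGB2HSV);H,S,V=hsv[...,0],hsv[...,1],hsv[...,2]
org=(H>5)&(H<18)&(S>150)&(V>120);red=((H<5)|(H>172))&(S>130)&(V>80)
box[:]=0;box[170:192,275:302]=1;rep('s paddle',box&org)
box[:]=0;box[212:235,245:268]=1;rep('s cap',box&red)
E
```

```text
paddle orange 145 314.5 211.0 [ 0.5254 -0.0717  0.1837] [ 0.516 -0.096  0.175] [ 0.553 -0.054  0.19 ]
((315.0, 209.5), (15.0, 18.0), 90.0)
paddle hull 291 315.0 209.6 [ 0.5329 -0.0744  0.1831] [ 0.516 -0.096  0.174] [ 0.553 -0.054  0.19 ]
cap 102 256.5 182.5 [0.6064 0.0608 0.1458] [0.594 0.048 0.138] [0.62  0.072 0.15 ]
base 1322 309.2 188.7 [ 0.617  -0.0564  0.0147] [ 0.534 -0.141  0.009] [ 0.709 -0.023  0.02 ]
((620.9423217773438, -81.68878173828125), (109.97407531738281, 170.25648498535156), 85.7641830444336)
foot 429 261.4 197.7 [0.5888 0.0498 0.0119] [0.551 0.003 0.004] [0.674 0.122 0.029]
((610.0902709960938, 60.824607849121094), 82.0405044555664)
beaker 345 365.9 180.5 [ 0.6298 -0.2192  0.0658] [ 0.595 -0.247  0.03 ] [ 0.656 -0.185  0.09 ]
bottle 216 213.4 171.2 [0.6509 0.1756 0.0923] [0.636 0.158 0.06 ] [0.672 0.197 0.098]
388.3116327154222 [ 0.39547399 -0.00544523  1.05096497]
s paddle 89 287.7 180.4 [ 0.528  -0.0591  0.1798] [ 0.516 -0.315  0.016] [ 0.554 -0.049  0.187]
s cap 120 254.7 222.7 [0.6069 0.066  0.1425] [ 0.594 -0.07   0.047] [0.621 0.077 0.149]
```

View pics/crop.png

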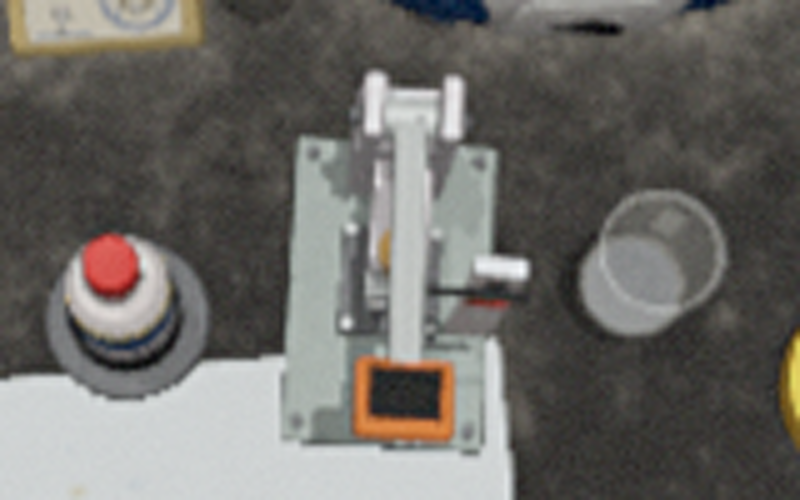

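The crop shows the large press with its orange paddle at crop (405,400), and the white/blue can with its red cap at crop (110,265). The heights match: cap 0.146, paddle 0.183. Base centre is about (0.621, -0.082) with yaw about -0.07. I'll go above the cap at (0.607, 0.063) with the fingers shut.

servo_tool([
  [15,-12,0,0,0,2,1],
  [45,-38,0,0,0,5,1],
  [80,-68,0,0,0,8,1],
  [118,-100,0,0,0,11,1],
  [156,-132,0,0,0,14,1],
  [194,-164,0,0,0,17,1],
  [232,-196,0,0,0,20,1],
  [270,-228,0,0,0,23.5,1],
  [308,-260,0,0,0,23.5,1],
  [346,-292,0,0,0,23.5,1],
], newtons=40)

```text
time_s: 1.1
position: [0.4703, -0.2115, 0.3038]
tool_rot: [0.0, 1.0, -0.0, -0.0]
ft_force: [2.3, -1.4, -0.3]
opening: 0.001
grasp_force: 0.0
```

servo_tool([
  [17,-34,0,0,0,0,1],
  [35,-70,0,0,0,0,1],
  [54,-108,0,0,0,0,1],
  [73,-146,0,0,0,0,1],
  [92,-184,0,0,0,0,1],
  [110,-222,0,0,0,0,1],
  [126,-254,10,0,0,0,1],
  [137,-276,30,0,0,0,1],
  [137,-276,55,0,0,0,1],
  [137,-276,60,0,0,0,1],
])

```text
time_s: 2.1
position: [0.6054, 0.0631, 0.2404]
tool_rot: [0.0, 1.0, 0.001, -0.003]
ft_force: [-0.5, -0.7, -0.4]
opening: 0.003
grasp_force: 0.0
```

```bash
python3 - <<'E'
from h import *
im,W=cloud('side');a=cv2.resize(im[130:280,190:350],(560,525),interpolation=cv2.INTER_CUBIC)
cv2.imwrite('pics/s1.png',a[:,:,::-1]);s=r.get_state();print(s['position'],s['ft_force'])
E
```

```text
[0.60572366 0.06211636 0.24111285] [-0.08389122  0.49875777 -0.92887062]
```

View pics/s1.png

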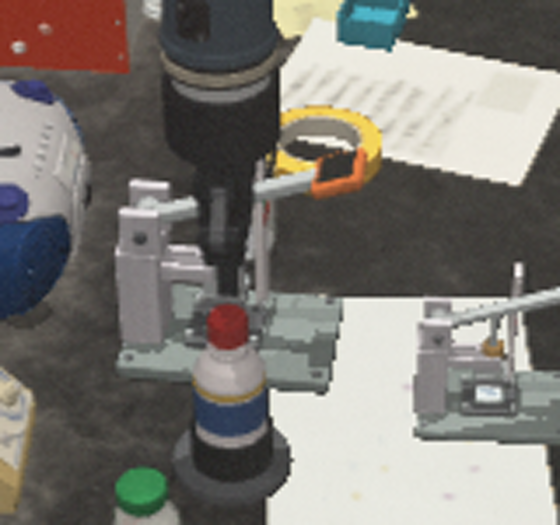

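The closed fingertips at crop (228,290) are right above the red cap at (228,325). Now I press down.

servo_tool([
  [0,0,6,0,0,0,1],
  [0,0,12,0,0,0,1],
  [0,0,18,0,0,0,1],
  [0,0,22,0,0,0,1],
  [0,0,25,0,0,0,1],
  [0,0,27,0,0,0,1],
  [0,0,27,0,0,0,1],
])

```text
time_s: 2.85
position: [0.6071, 0.0623, 0.2173]
tool_rot: [0.0, 1.0, -0.0, 0.0]
ft_force: [-1.5, -1.0, 4.0]
opening: 0.001
grasp_force: 1.9
```

servo_tool([
  [0,0,2,0,0,0,1],
  [0,0,4,0,0,0,1],
  [0,0,6,0,0,0,1],
  [0,0,7,0,0,0,1],
  [0,0,7,0,0,0,1],
])

```text
time_s: 3.35
position: [0.6072, 0.0624, 0.2116]
tool_rot: [0.0, 1.0, -0.0, 0.0]
ft_force: [-4.6, -1.2, 10.5]
opening: 0.001
grasp_force: 5.7
```

servo_tool([
  [0,0,1.5,0,0,0,1],
  [0,0,3,0,0,0,1],
  [0,0,3,0,0,0,1],
  [0,0,3,0,0,0,1],
])

```text
time_s: 3.75
position: [0.6072, 0.0625, 0.2114]
tool_rot: [0.001, 1.0, -0.0, 0.001]
ft_force: [-10.3, -2.7, 25.7]
opening: -0.004
grasp_force: 13.0
```

The cap is on its stop: force is 26 N with no further travel. I release it and go above the paddle.

servo_tool([
  [0,0,-6,0,0,0,1],
  [0,0,-20,0,0,0,1],
  [0,0,-45,0,0,0,1],
  [0,0,-75,0,0,0,1],
  [-8,15,-85,0,0,0,1],
  [-26,46,-85,0,0,0,1],
  [-47,83,-85,0,0,0,1],
  [-66,117,-85,0,0,0,1],
  [-77,138,-82,0,0,0,1],
  [-77,138,-74,0,0,0,1],
])

```text
time_s: 4.75
position: [0.5279, -0.0805, 0.2806]
tool_rot: [0.001, 1.0, -0.004, -0.0]
ft_force: [0.1, -0.6, -0.1]
opening: -0.004
grasp_force: 0.0
```

```bash
python3 - <<'E'
from h import *
im,W=cloud('side');a=cv2.resize(im[130:280,190:350],(560,525),interpolation=cv2.INTER_CUBIC)
cv2.imwrite('pics/s2.png',a[:,:,::-1]);s=r.get_state();print(s['position'],s['ft_force'])
hsv=cv2.cvtColor(im,cv2.COLOR_RGB2HSV);H,S,V=hsv[...,0],hsv[...,1],hsv[...,2]
m=((H<5)|(H>172))&(S>130)&(V>80);m[:212]=0;m[235:]=0;m[:,:245]=0;m[:,268:]=0
print(m.sum(),np.nanmedian(W[m],0),np.argwhere(m).mean(0))
E
```

```text
[ 0.52814311 -0.07795135  0.27905089] [-0.05626648  0.65711214 -0.75856573]
121 [0.6074632  0.06665048 0.14195555] [222.69421488 254.66942149]
```

View pics/s2.png

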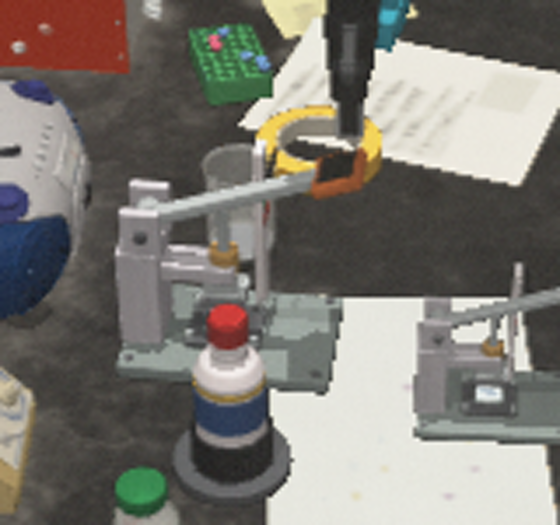

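The cap is back up at the same pixel as before, and the fingertips at crop (348,135) are over the paddle at (340,170). Pushing down in small rows.

servo_tool([
  [0,0,8,0,0,0,1],
  [0,0,16,0,0,0,1],
  [0,0,24,0,0,0,1],
  [0,0,32,0,0,0,1],
  [0,0,40,0,0,0,1],
  [0,0,48,0,0,0,1],
  [0,0,56,0,0,0,1],
  [0,0,63,0,0,0,1],
  [0,0,68,0,0,0,1],
  [0,0,70,0,0,0,1],
])

```text
time_s: 5.8
position: [0.5289, -0.0752, 0.2101]
tool_rot: [-0.0, 1.0, -0.0, -0.002]
ft_force: [-4.5, 0.2, 7.3]
opening: 0.002
grasp_force: 3.3
```

servo_tool([
  [0,0,3,0,0,0,1],
  [0,0,6,0,0,0,1],
  [0,0,9,0,0,0,1],
  [0,0,11,0,0,0,1],
  [0,0,11,0,0,0,1],
  [0,0,11,0,0,0,1],
])

```text
time_s: 6.4
position: [0.5285, -0.0752, 0.1995]
tool_rot: [-0.0, 1.0, -0.0, -0.002]
ft_force: [-5.6, 1.0, 8.4]
opening: -0.005
grasp_force: 4.0
```

```bash
python3 - <<'E'
from h import *
im,W=cloud('side');a=im[155:235,210:310];a=cv2.resize(a,(750,600),interpolation=cv2.INTER_CUBIC)
cv2.imwrite('pics/s3.png',a[:,:,::-1])
im2,W2=cloud('top')
s=r.get_state();print(s['position'],s['ft_force'])
hsv=cv2.cvtColor(im,cv2.COLOR_RGB2HSV);H,S,V=hsv[...,0],hsv[...,1],hsv[...,2]
m=(H>5)&(H<18)&(S>150)&(V>100);m[:165]=0;m[215:]=0;m[:,:275]=0;m[:,312:]=0
p=W[m];p=p[p[:,1]>-.15];print(len(p),np.nanmedian(p,0),np.nanpercentile(p,[5,95],0))
# lever slope, from side: points on lever midline between pivot and paddle
R=np.array([np.cos(-.07),np.sin(-.07)]);Q=W[...,:2]-[.621,-.082]
ox=Q@R;oy=Q@np.array([-R[1],R[0]]);z=W[...,2]
for n,ww in(('side',W),('top',W2)):
    Q=ww[...,:2]-[.621,-.082];ox=Q@R;oy=Q@np.array([-R[1],R[0]]);z=ww[...,2]
    k=(abs(oy)<.01)&(ox>-.065)&(ox<.04)&(z>.105)&(z<.16)
    print(n,k.sum(),np.polyfit(ox[k],z[k],1))
E
```

```text
[ 0.52849784 -0.07521568  0.19952905] [-5.54001861  0.94846239  7.80998043]
71 [ 0.52192097 -0.05692511  0.12411687] [[ 0.50688273 -0.0918069   0.11886337]
 [ 0.54330271 -0.05148403  0.12803792]]
side 234 [-0.0156096   0.12239863]
top 13 [-0.45406218  0.14369375]
```

View pics/s3.png

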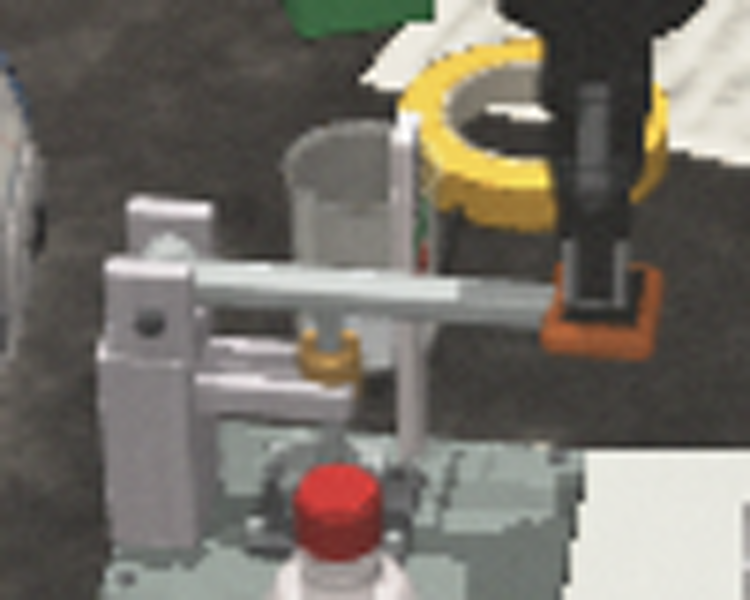

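The lever is nearly level: slope is about 0.016 and the paddle face is at 0.1265, so θ is about 0.34. That puts the pointer in the green with margin on both sides. Holding there.

servo_tool([
  [0,0,0,0,0,0,1],
  [0,0,0,0,0,0,1],
  [0,0,0,0,0,0,1],
  [0,0,0,0,0,0,1],
  [0,0,0,0,0,0,1],
  [0,0,0,0,0,0,1],
  [0,0,0,0,0,0,1],
  [0,0,0,0,0,0,1],
  [0,0,0,0,0,0,1],
  [0,0,0,0,0,0,1],
])

```text
time_s: 7.5
position: [0.5285, -0.0752, 0.1996]
tool_rot: [-0.0, 1.0, -0.0, -0.002]
ft_force: [-5.1, 0.8, 8.5]
opening: 0.003
grasp_force: 3.9
```

servo_tool([
  [0,0,0,0,0,0,1],
  [0,0,0,0,0,0,1],
  [0,0,0,0,0,0,1],
  [0,0,0,0,0,0,1],
  [0,0,0,0,0,0,1],
  [0,0,0,0,0,0,1],
  [0,0,0,0,0,0,1],
  [0,0,0,0,0,0,1],
  [0,0,0,0,0,0,1],
  [0,0,0,0,0,0,1],
])

```text
time_s: 8.5
position: [0.5285, -0.0752, 0.1996]
tool_rot: [0.0, 1.0, -0.0, -0.002]
ft_force: [-5.2, 1.5, 8.2]
opening: 0.0
grasp_force: 3.9
```

servo_tool([
  [0,0,0,0,0,0,1],
  [0,0,0,0,0,0,1],
  [0,0,0,0,0,0,1],
  [0,0,0,0,0,0,1],
  [0,0,0,0,0,0,1],
  [0,0,0,0,0,0,1],
  [0,0,0,0,0,0,1],
  [0,0,0,0,0,0,1],
  [0,0,0,0,0,0,1],
  [0,0,0,0,0,0,1],
])

```text
time_s: 9.5
position: [0.5285, -0.0752, 0.1996]
tool_rot: [0.0, 1.0, -0.0, -0.002]
ft_force: [-5.6, 0.9, 8.3]
opening: -0.002
grasp_force: 3.9
```

servo_tool([
  [0,0,0,0,0,0,1],
  [0,0,0,0,0,0,1],
  [0,0,0,0,0,0,1],
  [0,0,0,0,0,0,1],
  [0,0,0,0,0,0,1],
  [0,0,0,0,0,0,1],
  [0,0,0,0,0,0,1],
  [0,0,0,0,0,0,1],
  [0,0,0,0,0,0,1],
  [0,0,0,0,0,0,1],
])

```text
time_s: 10.5
position: [0.5285, -0.0752, 0.1996]
tool_rot: [0.0, 1.0, -0.0, -0.002]
ft_force: [-5.3, 1.2, 7.8]
opening: -0.002
grasp_force: 3.9
```

```bash
python3 -c "
from h import *
print(finish_job())"
```

```text
the job is handed in; nothing more can be done
None
```

I pressed the can's red cap right down and it sprang back up. I then pushed the paddle until the pointer stood in the green (lever at about 0.34 rad, worked out from its slope and height, as the pointer itself was hidden), held it there for over 4 s and handed the job in at about 10.5 s, still holding.

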